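# Clip the spice jars into the cupboard door and shut it

### The arm

A 6-joint arm with a two-finger parallel gripper is mounted at the origin on a cart in front of the work surface, level with it; the furniture and walls round the work are solid. World frame = base frame: x ahead of the robot, y to its left, z up, the work surface at z = 0. Lengths are in mm, angles in rad, forces in N, time in s.
With the tool pointing down it reaches from about 300 to 1000 mm from the base axis. Payload 5.1 kg.
Tool frame: the origin (TCP) lies at the centre of the arm's flange, where the gripper is bolted on; the fingertips stand 190 mm ahead of it and the grasp point (between the pads) lies 171 mm ahead of it; z points along the fingers, y is the line along which they close (so a half turn about z gives the same grasp; the last joint's range is limited). The gripper opens to 95 mm and grips with 3 to 60 N. Pads are 20 mm wide; open, the fingers measure 119 mm over their backs; the gripper's body (75 mm by 180 mm) begins 59 mm behind the grasp point.
Start: joints at [-1.311, 0.124, 1.65, -0, 1.367, -0.083], TCP at [218.449, -612.182, 404.756] pointing down, gripper open.
Joint ranges: [-2.61, 2.61], [-1.02, 2.33], [0.03, 2.71], [-1.35, 4.49], [0.32, 2.68], [-2.91, 2.91]. Speed limits (rad/s): [2.57, 2.57, 3.14, 3.14, 3.14, 3.14].

### API

Orientations are given as a rotation vector (axis times angle).
In Python, from rig import manip gives the robot as it stands.
- The arm moves only by the tool step_arm, never from a script. Its argument "motion" is a list of rows, each a list of 2 entries, a list of its own where there are three numbers: the shift along the tool's x, y, z in mm, then the turn about the tool's z in degrees. In form: [[[tx, ty, tz], roll], ...]. A call has 1 to 5 rows; each row shifts and turns the commanded pose from where the row before left it, along the tool's axes as they then stand; what a row does not reach is not made up. A row lasts 1/10 s, in which the tool goes at most 50 mm and 8.59 degrees, less where a joint would pass 70% of its speed; a pose out of reach is approached as far as the arm can. A call with a gripper value outside its range is refused whole. "jaw" is the opening, from 0 (shut) to 1 (fully open), set as the call begins (left out, the last holds). The fingers move at their own pace and stop on an object; the grip force is fixed at half the most. Time passes only in rows, so rows that do not move let the fingers close. It gives the time, the measured TCP pose, the force, the opening and the grip force at its end, in the units of the state.
- manip.observe(): the state, without advancing time (a new reading comes with each control period).
- manip.grab_frame(name): name is "side" or "top" or "wrist"; returns a dict with "image" (420x560x3 uint8, blue, green, red), "z_map" (420x560 float32, mm along the optical axis (not along the pixel's ray), 0 where there is no reading), "fovy" (degrees; the focal length in pixels is half the picture's height over the tangent of half this angle, whatever the lens; pixels are square), "cx", "cy" (the principal point, pixels), "R" (3x3) and "t" (3): a world point X has camera coordinates R X + t. Camera axes: x right, y down, z forward; pixel columns grow to the right and rows downward; lengths in mm; the calibration is good to about 2 mm. The wrist camera is an equidistant fisheye: a pixel r from the principal point sees the ray r / f radians off the axis. A picture is of the moment at which its call begins.
- manip.hand_in(): hands the job in; it is judged then, once.
Trained networks look in the newest picture that a camera, given by its name, has taken for a name from the list of things; names that differ only in an ending like _2 or _b are one class to them, and where a whole thing is asked for, a point or a joint stands for the part that bears it (a point fixed in the world has none). Each returns a list of dicts, best first, with "p" (0 to 1); they miss things now and then, are a little off and sometimes report something else, mostly with a low value. They report only what shows in the picture. A call takes as long as a camera call. They do not tell look-alikes from the thing itself.
- manip.search_frame(camera, name): "point" ([row, column] in pixels, amid what is visible of it).
- manip.outline_of(camera, name): "pixels" (420x560 bool, what is visible of it) and "point" ([row, column] in pixels, amid what is visible of it).
The state is a dict: "t": time; "qpos": joint angles; "dq": joint speeds; "joint_efforts": joint torques, N m; "tool_pos": TCP position; "eef_rot": TCP orientation; "wrist_force": force on the tool from outside, world axes, zero at the start; "moment": the same for the moment, N m; "gripper_width": finger opening in mm; "grip_force": force on a finger pad.
Only numpy, scipy, OpenCV 4.12 (cv2) and the standard library are available. Lean on these libraries where they do the work, as an engineer would, in place of code of your own. Each camera call takes 0.05 s, during which the arm holds its last target. There are 200 camera calls.

### The job

Two spice jars were left out near the front edge of the counter: snap each one upright and fully home into one of the two empty spring clips inside the open door of the little wooden cupboard, its foot down at the door's ledge. Then swing the door gently all the way shut with the jars in it. Do not disturb the salt shaker, the mug and the steel cup that stand near them.

Things in the scene. Friction and masses are not known exactly. Their poses are not given: they have to be found in the camera images.
- jar_a: Screw-lid spice jar with a printed label, 106 mm tall, upright. Glass body 42 mm across; lid, the top 20 mm, 43 mm across. Origin: centre of its foot; z up. About 0.11 kg; best gripped by the lid. Starts on the counter.
- jar_b: Screw-lid spice jar with a printed label, 109 mm tall, upright. Glass body 44 mm across; lid, the top 20 mm, 45 mm across. Origin: centre of its foot; z up. About 0.11 kg; best gripped by the lid. Starts on the counter.
- salt_shaker: Glass salt shaker with a rounded grey steel top, 44 mm across, 90 mm tall; no label. Origin: centre of its foot. Stays on the counter.
- mug: White mug 86 mm across, 92 mm tall. Origin: centre of its foot. Bystander.
- steel_cup: Steel tumbler 76 mm across at the rim, 100 mm tall. Origin: centre of its foot. Bystander.
- cupboard: Small wooden cupboard standing fixed on the counter, 180 mm deep (x), 270 mm wide (y), 156 mm high (z), boards 11 mm thick; open front at local x = -90 mm, looking to local -x. Origin: centre of its underside. A tin and a bowl stand at its back, more than 75 mm behind the front.
- door (a joint): Door angle: 0 shut, grows as it opens, stop at 1.75. Upright hinge at the cupboard's right front edge (local x -90, y -135 mm). Door 270 mm wide, 16 thick, bottom 8 and top 152 mm above the counter. The hinge is stiff (1.8 N m of friction): the door stays where it is left, but pushing a jar into a clip may swing it a little further open.
- clip0_seat (a point): First clip of the row, 56 mm from the hinge axis: where the centre of a jar's foot is when the jar is fully home in this clip, standing on the ledge. Always holds a third spice jar (100 mm tall), which belongs there. Inside the door's foot a ledge stands 58 mm out of the door, its top 20 mm above the counter, below all three clips.
- clip1_seat (a point): Middle clip of the row, 134 mm from the hinge axis: where the centre of a jar's foot is when the jar is fully home in this clip, standing on the ledge. Empty at first. A seated jar's axis is 30 mm off the door's inner face; clips are 16 mm high, centred 58 mm above the ledge, open away from the door.
- clip2_seat (a point): Last clip of the row, 212 mm from the hinge axis: where the centre of a jar's foot is when the jar is fully home in this clip, standing on the ledge. Empty at first. A clip is two bent steel leaves that spread as a jar is pushed between them (5 to 8 N, most at 15 to 20 mm short of home), then close round it. Mouth 54 mm wide, throat 38.
- door_hinge (a point): On the door's hinge axis, in the plane of the door's inner face, 8 mm above the counter. Axes of this and of the other points, all fixed to the door: x straight out of its inner face (jars go in along -x; the outer face is at x = -16 mm), y along the door from the hinge to the free edge, z up.
- door_push (a point): On the door's outer face, 235 mm from the hinge axis, 123 mm above the counter: a good spot to push it shut. A steel knob stands 35 mm out of the outer face, 250 mm from the hinge, 83 mm above the counter.
Not all that is in view belongs to the job. Leave any blue or purple look-alike of the jar_a alone.

How it is judged:
By the outcome, as a careful person would: the job done as asked, in the order asked, and still so for the second after the job is handed in, with the robot touching nothing.
It also fails if it takes over 72 s, if anything falls off the work surface, if the arm or the gripper's body presses on something with over 40 N, if the wrist force passes 120 N, or if a joint passes its speed limit or range.

## Working session

There is one attempt and no reset: what is moved stays moved. The work goes in short steps, Python scripts to look and compute and a tool call to move; the robot and the scene stay as the last step left them, time stands still between calls to the robot, and variables do not carry over. Pictures are saved under pics/ and viewed, at most 10 in all, crops included, and the job is handed in when it is done.

Besides the shell and the picture viewer there is one more tool, called after "Call:" as name(argument=value, ...) on one line, values as JSON. step_arm: Moves the arm, as the interface text tells. Its arguments: {"type":"object","properties":{"motion":{"type":"array","items":{"type":"array"}},"jaw":{"type":"number"}},"required":["motion"]}

```bash
mkdir -p pics; ls; cat > h.py <<'E'
import numpy as np,cv2
from rig import manip
from scipy.spatial.transform import Rotation as Ro
def pts(f):
    z=f["z_map"];h,w=z.shape;F=h/2/np.tan(np.radians(f["fovy"]/2))
    v,u=np.mgrid[:h,:w];c=np.stack([(u-f["cx"])/F*z,(v-f["cy"])/F*z,z],-1)
    return (c-f["t"])@np.array(f["R"])   # world
def st():
    s=manip.observe();R=Ro.from_rotvec(s["eef_rot"]).as_matrix()
    print("t",s["t"],"pos",np.round(s["tool_pos"],1),"R",np.round(R,3).tolist(),"q",np.round(s["qpos"],3),"F",np.round(s["wrist_force"],1),"w",s["gripper_width"],s["grip_force"]);return s,R
E
python3 - <<'E'
from h import *
st()
ims=[]
for c in ["side","top"]:
    f=manip.grab_frame(c);np.savez(f"{c}0.npz",**f);P=pts(f)
    cv2.imwrite(f"pics/{c}0.png",f["image"])
    for n in ["jar_a","jar_b","salt_shaker","mug","steel_cup","door","cupboard"]:
        for o in manip.outline_of(c,n)[:4]:
            m=o["pixels"]&(f["z_map"]>0);q=P[m]
            if len(q)==0: continue
            print(c,n,round(o["p"],2),np.round(o["point"]),m.sum(),"med",np.round(np.median(q,0)),"lo",np.round(np.percentile(q,3,axis=0)),"hi",np.round(np.percentile(q,97,axis=0)))
E
```

```text
pics
t 0.0 pos [ 218.4 -611.9  403.5] R [[0.942, 0.336, -0.001], [0.336, -0.942, 0.002], [0.0, -0.002, -1.0]] q [-1.311  0.124  1.652 -0.     1.368 -0.083] F [ 0.6  0.3 -0.1] w 95.5254964075856 0.0
top jar_a 0.76 [244. 449.] 302 med [ 503. -564.   98.] lo [ 485. -592.    3.] hi [ 531. -552.  112.]
top jar_a 0.67 [254. 401.] 252 med [ 477. -404.  101.] lo [ 458. -429.    0.] hi [ 498. -391.  113.]
top jar_a 0.52 [259. 373.] 234 med [ 463. -319.  103.] lo [ 446. -343.    2.] hi [ 489. -304.  113.]
top jar_a 0.49 [266. 159.] 252 med [428. 342. 106.] lo [410. 330.  16.] hi [450. 369. 115.]
top jar_b 0.76 [244. 449.] 302 med [ 503. -564.   98.] lo [ 485. -592.    3.] hi [ 531. -552.  112.]
top jar_b 0.67 [254. 401.] 252 med [ 477. -404.  101.] lo [ 458. -429.    0.] hi [ 498. -391.  113.]
top jar_b 0.52 [259. 373.] 234 med [ 463. -319.  103.] lo [ 446. -343.    2.] hi [ 489. -304.  113.]
top jar_b 0.49 [266. 159.] 252 med [428. 342. 106.] lo [410. 330.  16.] hi [450. 369. 115.]
top salt_shaker 0.66 [257. 340.] 171 med [ 462. -224.   78.] lo [ 446. -252.   -1.] hi [ 488. -208.   92.]
top mug 0.6 [238. 117.] 834 med [534. 513.  37.] lo [484. 463.   1.] hi [573. 546.  92.]
top steel_cup 0.88 [203. 140.] 508 med [648. 441.  49.] lo [609. 396.  -1.] hi [675. 463. 100.]
top door 0.82 [232. 246.] 1816 med [545.  82.  83.] lo [424.  41.  13.] hi [660. 129. 156.]
top cupboard 0.56 [174. 226.] 7310 med [709. 154. 154.] lo [451.  52.  15.] hi [840. 320. 162.]
```

```bash
python3 - <<'E'
import cv2
t=cv2.imread("pics/top0.png")
cv2.imwrite("pics/topx.png",cv2.resize(t[130:310,60:500],None,fx=1.8,fy=1.8,interpolation=2))
E
```

```text
(no output)
```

View pics/top0.png

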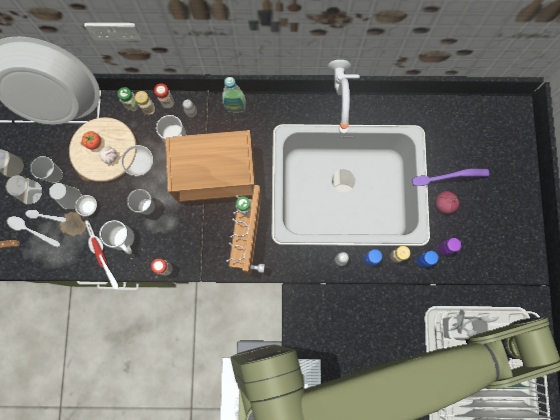

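View pics/side0.png

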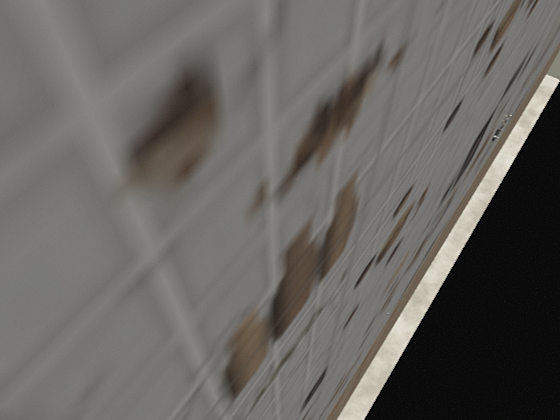

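```bash
python3 - <<'E'
import cv2
t=cv2.imread("pics/top0.png")
a=cv2.resize(t[225:285,320:470],None,fx=5,fy=5,interpolation=2)
b=cv2.resize(t[225:285,130:280],None,fx=5,fy=5,interpolation=2)
cv2.imwrite("pics/crop.png",cv2.vconcat([a,b])[:600])
E
```

```text
(no output)
```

View pics/crop.png

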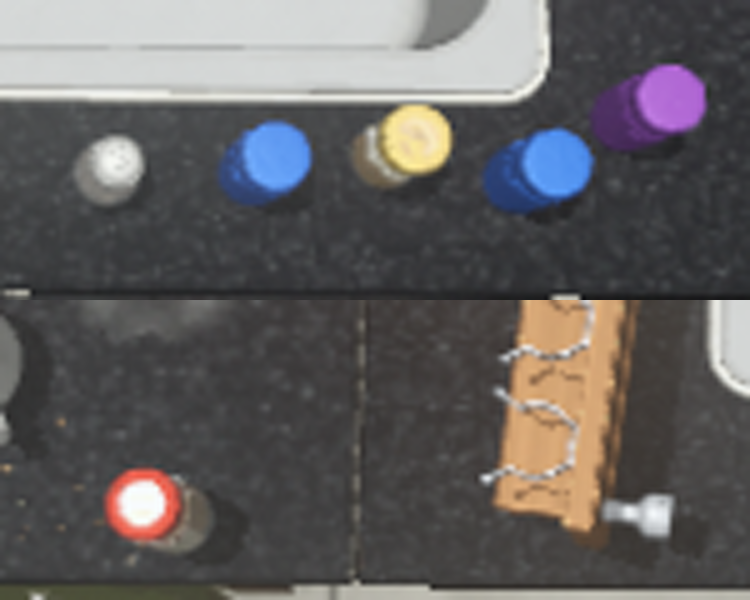

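The side camera is knocked away and sees only the wall. The top camera shows these jar-like objects:
- yellow lid with printed label (254,401)
- red lid with printed label (266,159)
- blue look-alikes (257,374) and (259,430)
- purple look-alike (244,452)
- salt shaker (257,340)
- green-lid jar already in clip 0 (203,243)

I choose the yellow and red labelled jars, and the crop confirms it. The empty clips open toward +y. The mug is at (235,117) and the steel cup at (203,140).

```bash
python3 - <<'E'
from h import *
f=dict(np.load("top0.npz"));P=pts(f);print("cam",-(f["R"].T@f["t"]),f["fovy"])
def lid(n,c,r=14):
    q=P[c[0]-r:c[0]+r,c[1]-r:c[1]+r].reshape(-1,3);q=q[(q[:,2]>60)&(q[:,2]<125)]
    zt=np.percentile(q[:,2],90);k=q[abs(q[:,2]-zt)<3]
    (c2,rad)=cv2.minEnclosingCircle(np.float32(k[:,:2]))
    print(n,"ztop",round(np.median(k[:,2]),1),"c",np.round(c2,1),"r",round(rad,1),"mean",np.round(k.mean(0),1),len(k))
lid("yellow",(254,401));lid("red",(266,159));lid("green",(203,243),11)
img=f["image"]
reg=np.zeros(P.shape[:2],bool);reg[180:275,220:270]=1
q=P[reg&(P[...,2]>146)&(P[...,2]<160)]; q=q[q[:,0]<640]
(c,wh,a)=cv2.minAreaRect(np.float32(q[:,:2]));print("door top",c,wh,a,np.round(np.median(q,0),1)); print(np.round(cv2.boxPoints((c,wh,a)),1).tolist())
d=np.linalg.svd(q[:,:2]-q[:,:2].mean(0),full_matrices=False)[2][0];print("dir",d,"mean",q.mean(0))
reg[:]=0;reg[125:200,160:260]=1
q=P[reg&(P[...,2]>148)&(P[...,2]<162)]; q=q[q[:,0]>655]
r=cv2.minAreaRect(np.float32(q[:,:2]));print("cup top",r,np.round(cv2.boxPoints(r),1).tolist(),np.median(q[:,2]))
E
```

```text
cam [ 273.42201097  -32.80388939 1737.80334656] 43.79289972734814
yellow ztop 110.0 c [ 479.2 -411.7] r 20.6 mean [ 481.1 -412.5  110.5] 46
red ztop 112.1 c [430.1 351.1] r 21.8 mean [430.5 347.9 112.4] 55
green ztop 122.0 c [630.6  92.5] r 21.7 mean [631.2  93.2 121.8] 59
door top (527.0369262695312, 64.36619567871094) (19.521059036254883, 227.90284729003906) 83.44039154052734 [524.8  64.9 151.7]
[[412.70001220703125, 67.69999694824219], [639.0999755859375, 41.70000076293945], [641.4000244140625, 61.0], [414.8999938964844, 87.0999984741211]]
dir [-0.99362707  0.11271751] mean [524.93458045  64.96404127 151.87840362]
cup top ((747.1183471679688, 190.99160766601562), (209.7516632080078, 284.1672668457031), 5.831603527069092) [[628.2999877929688, 321.70001220703125], [657.2000122070312, 39.0], [865.9000244140625, 60.29999923706055], [837.0, 343.0]] 155.69270167893058
```

Call:
step_arm(motion=[[[0,0,0],-8.5],[[0,0,0],-8.5],[[0,0,0],-8.5],[[0,0,0],-8.5],[[0,0,0],-8.5]], jaw=1)

```text
t: 1.3
tool_pos: [218.4, -612.2, 404.8]
eef_rot: [2.686, 1.63, 0.0]
wrist_force: [0.5, 0.1, 0.2]
gripper_width: 95.0
grip_force: 0.0
```

Call:
step_arm(motion=[[[0,0,0],-7.1],[[0,0,0],-7.1],[[0,0,0],-7.1],[[30,33,5],0],[[30,33,5],0]])

```text
t: 1.8
tool_pos: [290.8, -560.1, 394.9]
eef_rot: [2.347, 2.087, -0.0]
wrist_force: [0.4, 0.4, -0.2]
gripper_width: 95.3
grip_force: 0.0
```

Call:
step_arm(motion=[[[32,33,5],0],[[32,33,10],0],[[32,33,10],0],[[32,33,10],0],[[20,20,0],0]])

```text
t: 2.3
tool_pos: [460.5, -428.0, 357.9]
eef_rot: [-2.341, -2.091, -0.001]
wrist_force: [-0.7, 0.5, -0.6]
gripper_width: 95.2
grip_force: 0.0
```

```bash
cat >> h.py <<'E'
def fpts(f):
    z=f["z_map"];h,w=z.shape;F=h/2/np.tan(np.radians(f["fovy"]/2))
    v,u=np.mgrid[:h,:w];x=u-f["cx"];y=v-f["cy"];r=np.hypot(x,y)+1e-9;th=r/F
    k=np.where(th<1.5,np.tan(th),0)/r*z
    return (np.stack([x*k,y*k,z],-1)-f["t"])@np.array(f["R"])
E
python3 - <<'E'
from h import *
s,R=st()
f=manip.grab_frame("wrist");P=fpts(f);cv2.imwrite("pics/w1.png",f["image"])
print("cam",-(f["R"].T@f["t"]),f["fovy"])
for o in manip.outline_of("wrist","jar_a")[:4]:
    q=P[o["pixels"]&(f["z_map"]>0)]
    zt=np.percentile(q[:,2],90);k=q[abs(q[:,2]-zt)<3]
    c,r=cv2.minEnclosingCircle(np.float32(k[:,:2]))
    print(round(o["p"],2),np.round(o["point"]),round(zt,1),np.round(c,1),round(r,1),len(k),f["image"][int(o["point"][0]),int(o["point"][1])])
E
```

```text
t 2.3 pos [ 460.5 -428.   357.9] R [[0.112, 0.994, -0.001], [0.994, -0.112, 0.003], [0.002, -0.002, -1.0]] q [-8.340e-01  1.110e-01  1.744e+00  1.000e-03  1.289e+00 -7.220e-01] F [-0.7  0.5 -0.6] w 95.19878222764959 0.0
cam [ 468.47949211 -356.28953715  337.91410052] 65.70646984690485
0.78 [271. 294.] 105.9 [ 464.9 -496.7] 21.7 489 [150  76  23]
0.6 [324. 335.] 85.4 [ 508.4 -553.3] 13.6 60 [107  42  88]
0.58 [ 84. 277.] 107.2 [ 468.1 -321.6] 21.1 2602 [253 178 100]
```

```bash
cat >> h.py <<'E'
def lidfit(P,c,z0=90,z1=118,r=38):
    m=(np.hypot(P[...,0]-c[0],P[...,1]-c[1])<r)&(P[...,2]>z0)&(P[...,2]<z1)
    q=P[m];zt=np.percentile(q[:,2],80);k=q[abs(q[:,2]-zt)<3]
    c,rr=cv2.minEnclosingCircle(np.float32(k[:,:2]));v,u=np.nonzero(m)
    print("lid z",round(np.median(k[:,2]),1),"c",np.round(c,1),"r",round(rr,1),"mean",np.round(k.mean(0),1),len(k),"px",v.mean().round(),u.mean().round())
E
python3 - <<'E'
from h import *
f=manip.grab_frame("wrist");P=fpts(f)
lidfit(P,(480,-412))
E
```

```text
lid z 106.0 c [ 480.1 -409.8] r 21.0 mean [ 480.2 -409.3  106. ] 2393 px 199.0 302.0
```

View pics/w1.png

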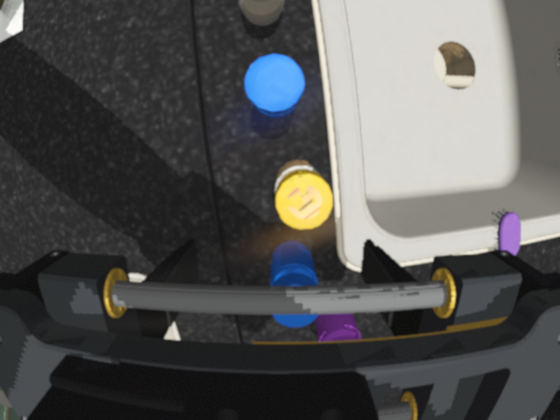

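Call:
step_arm(motion=[[[20.5,17.5,10],0],[[0,0,20],0],[[0,0,30],0],[[0,0,20],0],[[0,0,0],0]])

```text
t: 2.95
tool_pos: [476.7, -412.2, 276.1]
eef_rot: [-2.342, -2.085, 0.001]
wrist_force: [-0.2, 0.4, -0.1]
gripper_width: 95.1
grip_force: 0.0
```

Call:
step_arm(motion=[[[3,3,0],0],[[0,0,9],0],[[0,0,0],0]])

```text
t: 3.25
tool_pos: [481.8, -409.7, 271.1]
eef_rot: [2.345, 2.09, -0.0]
wrist_force: [-0.5, 0.7, -0.1]
gripper_width: 95.1
grip_force: 0.0
```

Call:
step_arm(motion=[[[0,0,0],0],[[0,0,0],0],[[0,0,0],0],[[0,0,0],0],[[0,0,0],0]], jaw=0.2)

```text
t: 3.75
tool_pos: [481.9, -409.5, 270.9]
eef_rot: [2.345, 2.091, 0.0]
wrist_force: [0.2, 1.3, 0.6]
gripper_width: 60.5
grip_force: 0.0
```

Call:
step_arm(motion=[[[0,0,0],0],[[0,0,0],0],[[0,0,0],0],[[0,0,0],0]])

```text
t: 4.15
tool_pos: [481.8, -409.4, 270.7]
eef_rot: [-2.345, -2.091, 0.0]
wrist_force: [1.6, -0.4, 1.1]
gripper_width: 42.2
grip_force: 30.0
```

Call:
step_arm(motion=[[[0,0,-20],0],[[0,0,-40],0],[[0,0,-45],0],[[0,0,-45],0],[[20,2,-25],0]])

```text
t: 4.65
tool_pos: [485.9, -391.1, 450.5]
eef_rot: [2.343, 2.084, -0.0]
wrist_force: [0.9, -0.7, -1.6]
gripper_width: 42.0
grip_force: 30.0
```

Call:
step_arm(motion=[[[45,2,0],0],[[45,2,0],0],[[45,2,0],0],[[45,2,0],0],[[45,2,0],0]])

```text
t: 5.15
tool_pos: [521.5, -165.6, 445.4]
eef_rot: [-2.345, -2.09, -0.0]
wrist_force: [0.5, 0.6, -1.3]
gripper_width: 42.1
grip_force: 30.0
```

Call:
step_arm(motion=[[[45,2,0],0],[[45,2,0],0],[[45,0,0],0],[[40,0,0],0],[[20,0,0],0]])

```text
t: 5.65
tool_pos: [547.8, 28.7, 445.4]
eef_rot: [-2.341, -2.093, -0.0]
wrist_force: [-0.6, -0.1, -1.9]
gripper_width: 42.1
grip_force: 30.0
```

Call:
step_arm(motion=[[[0,0,0],0],[[0,0,0],0],[[0,0,0],0]])

```text
t: 5.95
tool_pos: [547.9, 25.0, 445.6]
eef_rot: [2.346, 2.089, -0.001]
wrist_force: [-0.4, -0.1, -1.5]
gripper_width: 42.1
grip_force: 30.0
```

```bash
python3 - <<'E'
from h import *
s,R=st()
f=manip.grab_frame("wrist");P=fpts(f);np.savez("w2.npz",**f);cv2.imwrite("pics/w2.png",f["image"])
lidfit(P,(630.6,92.5),105,130)
m=(P[...,2]>146)&(P[...,2]<158)&(P[...,0]>380)&(P[...,0]<625)&(P[...,1]>30)&(P[...,1]<100)
q=P[m];r=cv2.minAreaRect(np.float32(q[:,:2]));print("door top",r,len(q),np.median(q[:,2]),np.round(cv2.boxPoints(r),1).tolist())
m=(P[...,2]>12)&(P[...,2]<27)&(P[...,0]>380)&(P[...,0]<650)&(P[...,1]>30)&(P[...,1]<170)
q=P[m]; 
if len(q)>5: r=cv2.minAreaRect(np.float32(q[:,:2]));print("ledge",r,len(q),np.median(q[:,2]),np.round(cv2.boxPoints(r),1).tolist())
m=(P[...,2]>68)&(P[...,2]<95)&(P[...,0]>380)&(P[...,0]<600)&(P[...,1]>65)&(P[...,1]<170)
q=P[m];print("clips",len(q)); 
for x in range(420,600,12):
    k=q[abs(q[:,0]-x)<6]
    if len(k): print(x,len(k),np.round(k[:,1].min()),np.round(k[:,1].max()))
E
```

```text
t 5.95 pos [547.9  25.  445.6] R [[0.115, 0.993, -0.0], [0.993, -0.115, -0.0], [-0.0, -0.0, -1.0]] q [-0.052 -0.124  1.83  -0.     1.436  0.063] F [-0.4 -0.1 -1.5] w 42.14048980256945 29.999603927135468
lid z 120.7 c [636.5  88.6] r 31.0 mean [631.3  96.5 120.7] 1501 px 124.0 357.0
door top ((520.3359375, 69.19853210449219), (19.32266616821289, 212.19064331054688), 83.53419494628906) 5075 151.57104735999886 [[413.79998779296875, 71.5], [624.7000122070312, 47.70000076293945], [626.7999877929688, 66.9000015258789], [416.0, 90.69999694824219]]
ledge ((533.1179809570312, 106.08683013916016), (57.9859733581543, 192.93211364746094), 83.34993743896484) 5716 19.8806030741366 [[433.8999938964844, 88.5], [625.5999755859375, 66.0999984741211], [632.2999877929688, 123.69999694824219], [440.70001220703125, 146.10000610351562]]
clips 1549
420 6 89.0 90.0
432 11 88.0 89.0
444 12 87.0 88.0
456 310 85.0 146.0
468 97 84.0 96.0
480 92 83.0 93.0
492 104 81.0 125.0
504 183 79.0 139.0
516 35 79.0 83.0
528 139 77.0 137.0
540 129 76.0 128.0
552 101 75.0 84.0
564 97 73.0 90.0
576 150 72.0 126.0
588 61 71.0 131.0
```

View pics/w2.png

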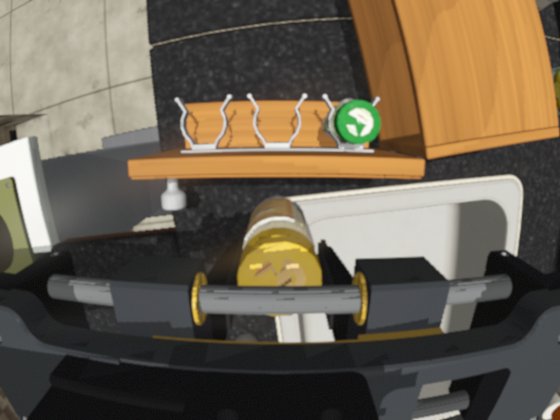

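```bash
python3 - <<'E'
from h import *
f=dict(np.load("w2.npz"));P=fpts(f)
d=np.array([-.9937,.1122]);n=np.array([.1122,.9937]);o=np.array([434,88.5])
for lo,hi in((62,95),):
    q=P[(P[...,2]>lo)&(P[...,2]<hi)];rel=q[:,:2]-o;s=rel@d;e=rel@n
    m=(s>-230)&(s<30)&(e>5)&(e<75);s=s[m];e=e[m];print(np.histogram(q[m][:,2],6))
    for a in range(6,70,6):
        k=np.sort(s[abs(e-a)<3]);g=np.split(k,np.nonzero(np.diff(k)>4)[0]+1)
        print(a,[(round(x[0],1),round(x[-1],1),len(x)) for x in g if len(x)>1])
m=(np.hypot(P[...,0]-631,P[...,1]-95)<30)&(P[...,2]>117)&(P[...,2]<124)
v,u=np.nonzero(m);print("green",v.min(),v.max(),u.min(),u.max())
I=cv2.cvtColor(f["image"],cv2.COLOR_BGR2HSV);g=m&(I[...,0]>40)&(I[...,0]<90)&(I[...,1]>80)
c,r=cv2.minEnclosingCircle(np.float32(P[g][:,:2]));print(c,r,"s,e",(np.array(c)-o)@d,(np.array(c)-o)@n)
E
```

```text
(array([ 12,  80, 174, 228, 795, 168]), array([62.04029944, 67.5140574 , 72.98781536, 78.46157332, 83.93533129,
       89.40908925, 94.88284721]))
6 [(np.float64(-209.3), np.float64(-180.9), 82), (np.float64(-132.4), np.float64(-103.4), 92), (np.float64(-53.9), np.float64(-25.3), 92)]
12 [(np.float64(-189.1), np.float64(-176.1), 45), (np.float64(-135.6), np.float64(-131.4), 16), (np.float64(-105.2), np.float64(-99.3), 21), (np.float64(-58.4), np.float64(-53.9), 21), (np.float64(-27.3), np.float64(-21.1), 34)]
18 [(np.float64(-179.6), np.float64(-171.6), 48), (np.float64(-139.7), np.float64(-133.7), 19), (np.float64(-101.0), np.float64(-96.2), 20), (np.float64(-61.7), np.float64(-57.4), 23), (np.float64(-23.5), np.float64(-17.8), 32)]
24 [(np.float64(-176.0), np.float64(-170.4), 48), (np.float64(-141.8), np.float64(-137.7), 15), (np.float64(-97.3), np.float64(-93.1), 18), (np.float64(-64.4), np.float64(-61.5), 17), (np.float64(-19.6), np.float64(-15.6), 35)]
30 [(np.float64(-174.9), np.float64(-171.0), 43), (np.float64(-141.8), np.float64(-139.7), 18), (np.float64(-95.0), np.float64(-
[... 892 characters left out ...]
226.0), np.float64(-219.4), 31), (np.float64(-196.0), np.float64(-183.7), 30), (np.float64(-170.7), np.float64(-165.5), 27), (np.float64(-147.5), np.float64(-141.7), 18), (np.float64(-94.3), np.float64(-87.2), 20), (np.float64(-69.9), np.float64(-64.1), 30), (np.float64(-17.1), np.float64(-9.7), 32)]
60 [(np.float64(-226.4), np.float64(-221.8), 12), (np.float64(-168.8), np.float64(-164.6), 7), (np.float64(-146.9), np.float64(-144.6), 6), (np.float64(-91.3), np.float64(-87.2), 10), (np.float64(-69.9), np.float64(-67.3), 7), (np.float64(-13.5), np.float64(-9.6), 13)]
66 []
green 100 153 336 380
(631.4913330078125, 96.49291229248047) 21.700477600097656 s,e -195.35033285064696 30.101084508514404
```

The wrist picture shows the green-lid jar in clip 0 at (122,357) and clips 1 and 2 empty at about (120,277) and (122,203). The yellow jar is held straight.

Call:
step_arm(motion=[[[40,-1,0],0],[[45,-1,0],0],[[45,-1,0],0],[[25,0,0],0],[[0,0,20],0]])

```text
t: 6.5
tool_pos: [563.6, 182.0, 429.0]
eef_rot: [2.341, 2.091, 0.01]
wrist_force: [1.0, -0.5, -0.8]
gripper_width: 42.0
grip_force: 30.0
```

Call:
step_arm(motion=[[[0,0,35],0],[[0,0,40],0],[[0,0,35],0],[[0,0,23],0],[[0,0,0],0]])

```text
t: 7.0
tool_pos: [561.4, 178.6, 288.0]
eef_rot: [-2.344, -2.086, 0.012]
wrist_force: [0.2, -0.4, -1.1]
gripper_width: 42.0
grip_force: 30.0
```

Call:
step_arm(motion=[[[0,0,0],0],[[0,0,0],0],[[0,0,0],0]])

```text
t: 7.3
tool_pos: [563.6, 180.1, 295.2]
eef_rot: [2.344, 2.089, 0.006]
wrist_force: [0.4, 0.0, -0.7]
gripper_width: 42.0
grip_force: 30.0
```

Call:
step_arm(motion=[[[-20,0,0],0],[[-20,0,0],0],[[-5,0,0],0],[[-5,0,0],0],[[-5,-0.5,0],0]])

```text
t: 7.8
tool_pos: [556.2, 126.1, 293.6]
eef_rot: [-2.345, -2.09, -0.005]
wrist_force: [-0.0, 4.7, -0.7]
gripper_width: 42.2
grip_force: 30.0
```

Call:
step_arm(motion=[[[-4,0,0],0],[[-4,0,0],0],[[-4,0,0],0],[[-3,0,0],0],[[-2,0,0],0]])

```text
t: 8.3
tool_pos: [554.1, 108.1, 292.7]
eef_rot: [2.344, 2.09, -0.001]
wrist_force: [1.2, 0.1, -1.4]
gripper_width: 41.9
grip_force: 30.0
```

Call:
step_arm(motion=[[[-1,0,0],0],[[0,0,0],0],[[0,0,0],0]])

```text
t: 8.6
tool_pos: [554.0, 107.5, 292.8]
eef_rot: [2.344, 2.09, -0.0]
wrist_force: [1.9, -0.1, -0.4]
gripper_width: 41.8
grip_force: 30.0
```

Call:
step_arm(motion=[[[-1,0,0],0],[[-1,0,0.5],0],[[0,0,0.5],0],[[0,0,0],0],[[0,0,0],0]])

```text
t: 9.1
tool_pos: [553.8, 105.8, 292.1]
eef_rot: [2.345, 2.091, 0.001]
wrist_force: [2.6, 1.0, 0.9]
gripper_width: 42.0
grip_force: 30.0
```

Call:
step_arm(motion=[[[0,0,0.6],0],[[0,0,0.6],0],[[0,0,0],0],[[0,0,0],0]])

```text
t: 9.5
tool_pos: [553.8, 105.7, 290.7]
eef_rot: [2.345, 2.09, 0.001]
wrist_force: [2.8, 0.2, 0.6]
gripper_width: 41.8
grip_force: 30.0
```

Call:
step_arm(motion=[[[0,0,0.5],0],[[0,0,0.5],0],[[-1,-0.5,0],0],[[0,0,0],0],[[0,0,0],0]])

```text
t: 10.0
tool_pos: [553.4, 105.1, 290.6]
eef_rot: [2.345, 2.09, 0.003]
wrist_force: [1.4, 2.5, 5.2]
gripper_width: 42.1
grip_force: 30.0
```

```bash
python3 - <<'E'
from h import *
st()
E
```

```text
t 10.0 pos [553.4 105.1 290.6] R [[0.114, 0.993, 0.002], [0.993, -0.114, 0.001], [0.001, 0.002, -1.0]] q [9.200e-02 3.300e-02 1.947e+00 1.000e-03 1.160e+00 2.060e-01] F [1.4 2.5 5.2] w 42.074003626055614 30.000808238983154
```

Call:
step_arm(motion=[[[-0.8,0,-0.4],0],[[0,0,0],0],[[0,0,0],0]])

```text
t: 10.3
tool_pos: [553.3, 104.3, 290.7]
eef_rot: [2.345, 2.09, 0.003]
wrist_force: [2.9, 4.0, 5.2]
gripper_width: 42.0
grip_force: 30.0
```

Call:
step_arm(motion=[[[0,0,0],0],[[0,0,0],0],[[0,0,0],0],[[0,0,0],0],[[0,0,0],0]], jaw=0.62)

```text
t: 10.8
tool_pos: [552.6, 103.8, 289.2]
eef_rot: [-2.344, -2.09, 0.003]
wrist_force: [0.1, -0.3, 0.4]
gripper_width: 58.8
grip_force: 0.0
```

Call:
step_arm(motion=[[[0,0,-15],0],[[0,0,-35],0],[[0,0,-45],0],[[0,0,-45],0],[[-20,0,-20],0]])

```text
t: 11.3
tool_pos: [550.9, 85.1, 457.1]
eef_rot: [2.338, 2.09, 0.012]
wrist_force: [0.6, -0.5, -0.5]
gripper_width: 59.1
grip_force: 0.0
```

Call:
step_arm(motion=[[[-30,0,0],0],[[-30,0,0],0],[[0,0,0],0],[[0,0,0],0],[[0,0,0],0]])

```text
t: 11.8
tool_pos: [543.8, 25.1, 450.4]
eef_rot: [-2.344, -2.091, -0.001]
wrist_force: [-0.6, -0.4, 0.2]
gripper_width: 58.9
grip_force: 0.0
```

```bash
cat > door.py <<'E'
from h import *
import sys
s,R=st()
f=manip.grab_frame("wrist");P=fpts(f);np.savez(sys.argv[1]+".npz",**f);cv2.imwrite(f"pics/{sys.argv[1]}.png",f["image"])
m=(P[...,2]>146)&(P[...,2]<158)&(P[...,0]>380)&(P[...,0]<625)&(P[...,1]>10)&(P[...,1]<110)
q=P[m];r=cv2.minAreaRect(np.float32(q[:,:2]));print("door top",r,len(q),np.round(cv2.boxPoints(r),1).tolist())
I=cv2.cvtColor(f["image"],cv2.COLOR_BGR2HSV)
d=np.array([-.9937,.1122]);n=np.array([.1122,.9937]);o=np.array([434,88.5])
for nm,x,y in(("g",631.4,96.5),("clip1",554.3,105.1),("clip2",476.9,113.8)):
    m=(np.hypot(P[...,0]-x,P[...,1]-y)<32)&(P[...,2]>113)&(P[...,2]<140)&(I[...,1]>70)
    if m.sum()>50:
        k=P[m];zt=np.percentile(k[:,2],75);k=k[abs(k[:,2]-zt)<4]
        c,rr=cv2.minEnclosingCircle(np.float32(k[:,:2]));print(nm,"z",round(np.median(k[:,2]),1),np.round(c,1),round(rr,1),"s,e",np.round((np.array(c)-o)@d,1),np.round((np.array(c)-o)@n,1))
E
python3 door.py w3
```

```text
t 11.8 pos [543.8  25.1 450.4] R [[0.114, 0.994, 0.0], [0.994, -0.114, 0.0], [0.0, 0.0, -1.0]] q [-0.053 -0.136  1.832  0.     1.445  0.061] F [-0.6 -0.4  0.2] w 58.93489708049886 0.0
door top ((520.2998046875, 69.09436798095703), (19.205886840820312, 211.97140502929688), 83.6200180053711) 4775 [[413.8999938964844, 71.30000305175781], [624.5999755859375, 47.79999923706055], [626.7000122070312, 66.9000015258789], [416.0, 90.4000015258789]]
g z 120.6 [630.7  91.1] 26.8 s,e -195.2 24.6
clip1 z 126.3 [553.8 105.4] 21.4 s,e -117.2 30.3
```

Call:
step_arm(motion=[[[38,-20,0],0],[[38,-21,0],0],[[38,-21,0],0],[[38,-21,5],0],[[38,-21,10],0]], jaw=1)

```text
t: 12.35
tool_pos: [461.1, 227.5, 435.9]
eef_rot: [2.343, 2.092, 0.003]
wrist_force: [0.4, 0.2, -0.1]
gripper_width: 92.4
grip_force: 0.0
```

Call:
step_arm(motion=[[[38,-21,15],0],[[38,-21,20],0],[[0,0,20],0],[[0,0,0],0],[[0,0,0],0]])

```text
t: 12.85
tool_pos: [428.9, 305.9, 379.9]
eef_rot: [-2.344, -2.092, 0.001]
wrist_force: [-0.6, -0.1, 0.7]
gripper_width: 95.1
grip_force: 0.0
```

```bash
python3 - <<'E'
from h import *
s,R=st();f=manip.grab_frame("wrist");P=fpts(f);cv2.imwrite("pics/w4.png",f["image"])
lidfit(P,(430,349),95,120)
E
```

```text
t 12.85 pos [428.9 305.9 379.9] R [[0.113, 0.994, -0.001], [0.994, -0.113, -0.001], [-0.001, -0.001, -1.0]] q [ 0.518 -0.134  1.949 -0.     1.327  0.631] F [-0.6 -0.1  0.7] w 95.10499382132986 0.0
lid z 108.6 c [432.  356.3] r 22.3 mean [432.  356.6 108.6] 2487 px 156.0 276.0
```

View pics/w4.png

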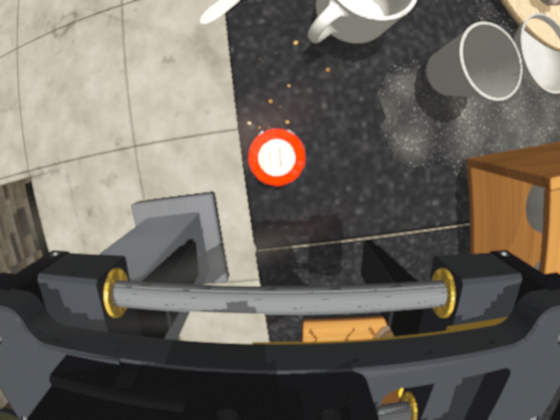

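The red labelled lid is at (157,277). The mug at (20,360) and the steel cup at (60,475) are clear of the fingers.

Call:
step_arm(motion=[[[25,-1.5,0],0],[[25,-1,10],0],[[0,0,30],0],[[0,0,40],0],[[0,0,22],0]])

```text
t: 13.4
tool_pos: [432.8, 354.7, 276.7]
eef_rot: [-2.346, -2.089, 0.002]
wrist_force: [-0.4, 0.1, -0.6]
gripper_width: 95.2
grip_force: 0.0
```

Call:
step_arm(motion=[[[0,0,4],0],[[0,0,0],0],[[0,0,0],0],[[0,0,0],0]])

```text
t: 13.8
tool_pos: [433.3, 355.7, 276.5]
eef_rot: [2.345, 2.09, 0.007]
wrist_force: [0.3, 0.1, -0.3]
gripper_width: 94.8
grip_force: 0.0
```

Call:
step_arm(motion=[[[0.5,-1,3],0],[[0,0,0],0],[[0,0,0],0]], jaw=0.2)

```text
t: 14.1
tool_pos: [431.4, 356.1, 271.2]
eef_rot: [2.345, 2.091, 0.0]
wrist_force: [0.1, 0.8, -0.7]
gripper_width: 76.2
grip_force: 0.0
```

Call:
step_arm(motion=[[[0,0,0],0],[[0,0,0],0],[[0,0,0],0],[[0,0,0],0],[[0,0,0],0]])

```text
t: 14.6
tool_pos: [431.5, 356.0, 271.0]
eef_rot: [2.345, 2.091, 0.0]
wrist_force: [0.2, 0.5, -0.9]
gripper_width: 44.3
grip_force: 30.0
```

Call:
step_arm(motion=[[[0,0,0],0],[[0,0,0],0]])

```text
t: 14.8
tool_pos: [431.4, 356.0, 270.9]
eef_rot: [2.345, 2.091, -0.0]
wrist_force: [0.2, -0.0, -0.7]
gripper_width: 44.3
grip_force: 30.0
```

Call:
step_arm(motion=[[[0,0,-15],0],[[0,0,-15],0],[[-30,15,0],0],[[-40,18,0],0],[[-40,18,0],0]])

```text
t: 15.3
tool_pos: [470.0, 240.2, 303.2]
eef_rot: [2.342, 2.092, 0.004]
wrist_force: [0.6, -0.5, -0.8]
gripper_width: 43.9
grip_force: 30.0
```

Call:
step_arm(motion=[[[-35,15,0],0],[[-15.5,6.5,4],0],[[0,0,4],0],[[0,0,0],0],[[0,0,0],0]])

```text
t: 15.8
tool_pos: [485.0, 189.1, 293.6]
eef_rot: [-2.344, -2.092, -0.001]
wrist_force: [-0.3, 1.0, -0.7]
gripper_width: 44.4
grip_force: 30.0
```

Call:
step_arm(motion=[[[0,0,0],0],[[0,0,0],0]])

```text
t: 16.0
tool_pos: [485.0, 189.1, 293.3]
eef_rot: [2.343, 2.092, 0.001]
wrist_force: [0.0, 0.1, 0.4]
gripper_width: 44.2
grip_force: 30.0
```

```bash
python3 - <<'E'
from h import *
s,R=st();D=np.array([476.9,113.8])-s["tool_pos"][:2];print("tool x,y to go",D@R[:2,0],D@R[:2,1])
E
```

```text
t 16.0 pos [485.  189.1 293.3] R [[0.113, 0.994, 0.0], [0.994, -0.113, 0.0], [0.0, 0.0, -1.0]] q [ 0.269 -0.066  2.039  0.     1.168  0.382] F [0.  0.1 0.4] w 44.19547351601474 29.999826428071728
tool x,y to go -75.74195884589167 0.45926525748662606
```

Call:
step_arm(motion=[[[-20,0,0],0],[[-20,0,0],0],[[-5,0,0],0],[[-5,0,0],0],[[-4,0,0],0]])

```text
t: 16.5
tool_pos: [479.1, 135.4, 293.3]
eef_rot: [-2.344, -2.089, -0.004]
wrist_force: [0.8, 4.6, -0.4]
gripper_width: 44.3
grip_force: 30.0
```

Call:
step_arm(motion=[[[-4,0,0],0],[[-4,0,0],0],[[-4,0,0],0],[[-4,0,0],0],[[-3,0,0],0]])

```text
t: 17.0
tool_pos: [476.8, 115.4, 292.9]
eef_rot: [2.344, 2.091, -0.001]
wrist_force: [-0.1, 0.3, -0.9]
gripper_width: 44.2
grip_force: 30.0
```

Call:
step_arm(motion=[[[-1,0,0],0],[[0,0,0.6],0],[[0,0,0.6],0],[[0,0,0],0]])

```text
t: 17.4
tool_pos: [476.9, 114.7, 292.3]
eef_rot: [2.344, 2.09, -0.0]
wrist_force: [-0.2, -1.1, 3.1]
gripper_width: 44.2
grip_force: 30.0
```

Call:
step_arm(motion=[[[-1,0,0.5],0],[[0,0,0.5],0],[[0,0,0.5],0],[[0,0,0],0],[[0,0,0],0]])

```text
t: 17.9
tool_pos: [476.8, 114.0, 290.9]
eef_rot: [2.345, 2.091, 0.002]
wrist_force: [-0.7, 3.6, 4.8]
gripper_width: 44.2
grip_force: 30.0
```

Call:
step_arm(motion=[[[-1,0,0],0],[[0,0,0],0],[[0,0,0],0]])

```text
t: 18.2
tool_pos: [476.7, 113.5, 291.0]
eef_rot: [-2.344, -2.09, -0.004]
wrist_force: [0.1, 4.8, 4.9]
gripper_width: 44.5
grip_force: 30.0
```

Call:
step_arm(motion=[[[0,0,0],0],[[0,0,0],0],[[0,0,0],0],[[0,0,0],0],[[0,0,0],0]], jaw=0.62)

```text
t: 18.7
tool_pos: [476.3, 112.7, 289.9]
eef_rot: [-2.345, -2.09, 0.001]
wrist_force: [-0.4, -0.7, -0.3]
gripper_width: 59.0
grip_force: 0.0
```

Call:
step_arm(motion=[[[0,0,-15],0],[[0,0,-35],0],[[0,0,-45],0],[[0,0,-45],0],[[-20,15,-20],0]])

```text
t: 19.2
tool_pos: [488.8, 92.2, 457.3]
eef_rot: [2.338, 2.091, 0.012]
wrist_force: [0.8, -0.1, 0.3]
gripper_width: 59.1
grip_force: 0.0
```

Call:
step_arm(motion=[[[-30,15,0],0],[[-30,15,0],0],[[0,0,0],0],[[0,0,0],0],[[0,0,0],0]], jaw=0)

```text
t: 19.7
tool_pos: [511.7, 28.7, 450.7]
eef_rot: [-2.344, -2.091, -0.001]
wrist_force: [-0.2, 0.7, 0.0]
gripper_width: 24.4
grip_force: 0.0
```

```bash
python3 door.py w5
```

```text
t 19.7 pos [511.7  28.7 450.7] R [[0.114, 0.994, 0.0], [0.994, -0.114, 0.0], [0.0, 0.0, -1.0]] q [-0.049 -0.21   1.897  0.     1.455  0.065] F [-0.2  0.7  0. ] w 24.43459533352947 0.0
door top ((520.214111328125, 69.62739562988281), (18.67985725402832, 212.2948455810547), 83.48778533935547) 4852 [[413.70001220703125, 72.4000015258789], [624.5999755859375, 48.29999923706055], [626.7000122070312, 66.9000015258789], [415.79998779296875, 90.9000015258789]]
g z 120.6 [630.8  91.3] 26.8 s,e -195.3 24.8
clip1 z 126.3 [551.3 101.2] 26.3 s,e -115.1 25.7
clip2 z 128.6 [477.  109.4] 26.9 s,e -40.4 25.6
```

View pics/w5.png

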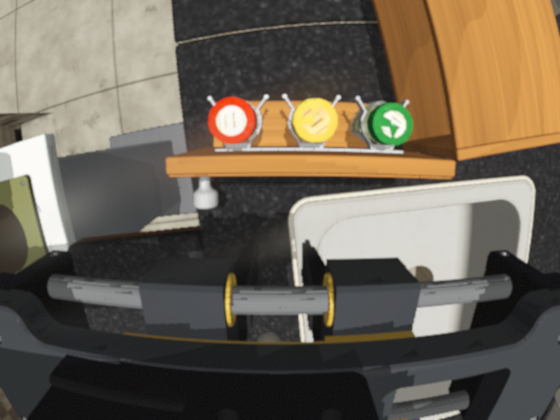

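All three jars stand in the clips: red (120,232), yellow (121,315) and green (123,390), with lid heights matching a foot on the ledge. The door has not moved. Next I come down on the outer side, above the knob at (193,206).

Call:
step_arm(motion=[[[-5,-31,0],0],[[-5.5,-31.5,10],0],[[0,0,40],0],[[0,0,45],0],[[0,0,35],0]])

```text
t: 20.25
tool_pos: [447.6, 25.8, 318.4]
eef_rot: [-2.343, -2.092, 0.0]
wrist_force: [0.7, -0.4, -0.2]
gripper_width: 0.3
grip_force: 0.0
```

Call:
step_arm(motion=[[[0,0,20],0],[[0,0,0],0],[[0,0,0],0],[[0,0,0],0]])

```text
t: 20.65
tool_pos: [449.4, 25.2, 302.3]
eef_rot: [2.342, 2.09, 0.004]
wrist_force: [0.2, -0.4, 0.9]
gripper_width: 0.6
grip_force: 0.0
```

Call:
step_arm(motion=[[[10,0,0],0],[[8,0,0],0],[[4,0,0],0],[[4,0,0],0],[[0,0,0],0]])

```text
t: 21.15
tool_pos: [451.7, 51.3, 300.3]
eef_rot: [2.344, 2.092, 0.0]
wrist_force: [0.1, 0.2, -0.3]
gripper_width: 0.2
grip_force: 0.0
```

```bash
python3 - <<'E'
from h import *
s,R=st();D=s["tool_pos"][:2]-np.array([683.7,60.3]);print("n,L",D@[.1122,.9937],D@[-.9937,.1122])
f=dict(np.load("w3.npz"));P=fpts(f);t=dict(np.load("top0.npz"));Q=pts(t)
# cupboard top front edge from wrist and top
for nm,A in(("w",P),("t",Q)):
    m=(A[...,2]>151)&(A[...,2]<160)&(A[...,0]>655)&(A[...,0]<840)&(A[...,1]>70)&(A[...,1]<310)
    q=A[m]
    e=[]
    for y in range(80,310,8):
        k=q[abs(q[:,1]-y)<4]
        if len(k)>3:e.append((y,k[:,0].min()))
    e=np.array(e);
    if len(e)>3:print(nm,np.polyfit(e[:,0],e[:,1],1),e[::5].tolist())
E
```

```text
t 21.15 pos [451.7  51.3 300.3] R [[0.113, 0.994, 0.0], [0.994, -0.113, 0.0], [0.0, 0.0, -1.0]] q [-0.005 -0.234  2.174  0.     1.201  0.108] F [ 0.1  0.2 -0.3] w 0.22856977044515867 0.0
n,L -35.008202834793885 229.48112282656504
w [4.41015308e-01 6.21147234e+02] [[80.0, 681.106192968982], [120.0, 676.3002456763105], [160.0, 673.4643898385414], [200.0, 669.7582533405417]]
t [-8.90606037e-02  6.87394693e+02] [[80.0, 681.7141299622283], [120.0, 676.578430643107], [160.0, 672.6504293382424], [200.0, 668.1427314219717], [240.0, 665.4688802518737], [280.0, 660.6487165749575]]
```

Call:
step_arm(motion=[[[4,0,0],0],[[3,0,0],0],[[3,0,0],0],[[0,0,0],0],[[0,0,0],0]])

```text
t: 21.65
tool_pos: [452.7, 60.1, 300.2]
eef_rot: [2.344, 2.09, -0.004]
wrist_force: [-1.2, -5.3, 0.8]
gripper_width: 0.2
grip_force: 2.6
```

Call:
step_arm(motion=[[[4,-0.3,0],1],[[6,-0.5,0],1.5],[[8,-0.7,0],2],[[8,-0.7,0],2],[[8,-0.7,0],2]])

```text
t: 22.15
tool_pos: [455.5, 93.9, 300.2]
eef_rot: [2.493, 1.908, -0.008]
wrist_force: [-3.6, -8.3, 3.8]
gripper_width: 0.4
grip_force: 4.2
```

```bash
cat > ph.py <<'E'
from h import *
s,R=st();D=s["tool_pos"][:2]-np.array([683.7,60.3])
print("heading",np.degrees(np.arctan2(R[1,0],R[0,0])),"n,L",D@R[:2,0],-D@R[:2,1])
E
python3 ph.py
```

```text
t 22.15 pos [455.5  93.9 300.2] R [[0.261, 0.965, -0.003], [0.965, -0.261, -0.004], [-0.005, -0.002, -1.0]] q [ 0.089 -0.207  2.152 -0.004  1.2    0.355] F [-3.6 -8.3  3.8] w 0.36092122975441493 4.156833216547966
heading 74.8596434269978 n,L -27.14281480592733 229.06451675027265
```

Call:
step_arm(motion=[[[10,-1,0],2.5],[[10,-1,0],2.5],[[10,-1,0],2.5],[[10,-1,0],2.5],[[10,-1,0],2.5]])

```text
t: 22.65
tool_pos: [468.1, 142.6, 300.2]
eef_rot: [2.686, 1.625, -0.006]
wrist_force: [-2.0, -7.9, 2.7]
gripper_width: 0.4
grip_force: 4.0
```

Call:
step_arm(motion=[[[10,-1,0],2.5],[[10,-1,0],2.5],[[10,-1,0],2.5],[[10,-1,0],2.5],[[10,-1,0],2.5]])

```text
t: 23.15
tool_pos: [490.9, 187.2, 300.2]
eef_rot: [2.846, 1.322, -0.006]
wrist_force: [-1.7, -8.0, 3.6]
gripper_width: 0.7
grip_force: 3.9
```

```bash
python3 ph.py
```

```text
t 23.15 pos [490.9 187.2 300.2] R [[0.645, 0.764, -0.002], [0.764, -0.645, -0.005], [-0.005, 0.001, -1.0]] q [ 0.263 -0.062  2.023 -0.004  1.184  0.965] F [-1.7 -8.   3.6] w 0.6508624412392726 3.945399709045887
heading 49.83748752439025 n,L -27.316593119472557 229.16653982142242
```

Tracking well, with 44° to go.

Call:
step_arm(motion=[[[10,-1,0],2.5],[[10,-1,0],2.5],[[10,-1,0],2.5],[[10,-1,0],2.5],[[10,-1,0],2.5]])

```text
t: 23.65
tool_pos: [522.8, 225.8, 300.2]
eef_rot: [2.973, 1.004, -0.006]
wrist_force: [-3.7, -8.4, 4.9]
gripper_width: 0.8
grip_force: 3.9
```

Call:
step_arm(motion=[[[10,-1,0],2.5],[[10,-1,0],2.5],[[10,-1,0],2.5],[[10,-1,0],2.5],[[8,-0.8,0],2]])

```text
t: 24.15
tool_pos: [560.4, 255.8, 300.0]
eef_rot: [3.062, 0.688, -0.007]
wrist_force: [-3.8, -6.4, 4.6]
gripper_width: 0.4
grip_force: 3.8
```

```bash
python3 ph.py
```

```text
t 24.15 pos [560.4 255.8 300. ] R [[0.904, 0.428, -0.004], [0.428, -0.904, -0.004], [-0.005, 0.002, -1.0]] q [ 0.341  0.137  1.818 -0.003  1.191  1.471] F [-3.8 -6.4  4.6] w 0.38417357081831577 3.807341605424881
heading 25.338472887518826 n,L -27.760402288554488 229.40496363911365
```

Call:
step_arm(motion=[[[8,-0.8,0],2],[[8,-0.8,0],2],[[8,-0.8,0],2],[[7,-0.7,0],1.75],[[6,-0.6,0],1.5]])

```text
t: 24.65
tool_pos: [593.1, 272.9, 299.9]
eef_rot: [3.107, 0.44, -0.008]
wrist_force: [-6.2, -6.7, 5.3]
gripper_width: 0.5
grip_force: 3.8
```

Call:
step_arm(motion=[[[5,-0.5,0],1.25],[[5,-0.5,0],1.25],[[4,-0.4,0],1],[[4,-0.4,0],1],[[4,-0.4,0],1]])

```text
t: 25.15
tool_pos: [613.6, 280.5, 300.0]
eef_rot: [3.125, 0.291, -0.008]
wrist_force: [-7.0, -4.5, 6.0]
gripper_width: 0.4
grip_force: 3.7
```

```bash
python3 ph.py
```

```text
t 25.15 pos [613.6 280.5 300. ] R [[0.983, 0.185, -0.005], [0.185, -0.983, -0.003], [-0.006, 0.002, -1.0]] q [ 3.490e-01  2.590e-01  1.677e+00 -1.000e-03  1.211e+00  1.735e+00] F [-7.  -4.5  6. ] w 0.3921744596976221 3.7375699169933796
heading 10.634949734683255 n,L -28.213436098791554 229.38971381758876
```

Call:
step_arm(motion=[[[4,-0.4,0],1],[[4,-0.4,0],1],[[3,-0.3,0],0.75],[[2,-0.2,0],0.5],[[2,-0.2,0],0.5]])

```text
t: 25.65
tool_pos: [628.1, 284.6, 300.0]
eef_rot: [3.134, 0.189, -0.008]
wrist_force: [-7.1, -4.5, 3.9]
gripper_width: 0.0
grip_force: 3.7
```

Call:
step_arm(motion=[[[2,-0.2,0],0.5],[[2,-0.2,0],0.5],[[0,0,0],0]])

```text
t: 25.95
tool_pos: [632.1, 285.5, 300.0]
eef_rot: [3.135, 0.162, -0.007]
wrist_force: [-5.6, -3.4, 4.1]
gripper_width: 0.3
grip_force: 3.1
```

```bash
python3 ph.py
```

```text
t 25.95 pos [632.1 285.5 300. ] R [[0.995, 0.103, -0.005], [0.103, -0.995, -0.002], [-0.005, 0.002, -1.0]] q [ 3.470e-01  2.970e-01  1.631e+00 -1.000e-03  1.219e+00  1.815e+00] F [-5.6 -3.4  4.1] w 0.3427281148814749 3.1006314838305116
heading 5.922310733871634 n,L -28.069833897403974 229.3510150864858
```

Push on in small steps until the stop is felt.

Call:
step_arm(motion=[[[1.5,0,0],0.3],[[1.5,0,0],0.3],[[0,0,0],0],[[0,0,0],0]])

```text
t: 26.35
tool_pos: [634.9, 286.1, 300.0]
eef_rot: [3.137, 0.146, -0.008]
wrist_force: [-5.7, -2.3, 3.6]
gripper_width: 0.9
grip_force: 3.3
```

Call:
step_arm(motion=[[[1.5,0,0],0.3],[[1,0,0],0],[[0,0,0],0],[[0,0,0],0]])

```text
t: 26.75
tool_pos: [636.1, 286.4, 300.0]
eef_rot: [3.136, 0.138, -0.018]
wrist_force: [-15.6, -3.7, 8.6]
gripper_width: 0.6
grip_force: 7.9
```

Call:
step_arm(motion=[[[1,0,0],0],[[0.5,0,0],0],[[0,0,0],0],[[0,0,0],0]])

```text
t: 27.15
tool_pos: [636.7, 286.5, 300.0]
eef_rot: [3.135, 0.139, -0.024]
wrist_force: [-21.3, -5.6, 12.7]
gripper_width: 0.3
grip_force: 10.9
```

Call:
step_arm(motion=[[[-5,0,0],0],[[-30,0,0],0],[[-40,0,0],0],[[-20,0,-40],0],[[0,0,-45],0]])

```text
t: 27.65
tool_pos: [542.0, 278.0, 382.0]
eef_rot: [3.136, 0.139, -0.013]
wrist_force: [1.3, 0.5, 0.9]
gripper_width: 0.6
grip_force: 0.0
```

Call:
step_arm(motion=[[[0,0,-35],0],[[-40,20,0],0],[[-40,20,0],0],[[0,0,0],0],[[0,0,0],0]])

```text
t: 28.15
tool_pos: [468.3, 231.1, 420.3]
eef_rot: [-3.138, -0.137, -0.002]
wrist_force: [-1.2, -0.2, 0.5]
gripper_width: 0.5
grip_force: 0.0
```

```bash
python3 - <<'E'
from h import *
st();f=manip.grab_frame("wrist");P=fpts(f);cv2.imwrite("pics/w6.png",f["image"])
m=(P[...,2]>146)&(P[...,2]<154)&(P[...,0]>620)&(P[...,0]<690)&(P[...,1]>60)&(P[...,1]<325)
e=np.array([(y,k[:,0].min()) for y in range(70,320,8) if len(k:=P[m&(abs(P[...,1]-y)<4)])>3]);print("outer edge x(y)",np.polyfit(e[:,0],e[:,1],1),e[::6].round().tolist())
t=manip.grab_frame("top");Q=pts(t);cv2.imwrite("pics/top1.png",t["image"][110:290,60:380].repeat(2,0).repeat(2,1))
for n in ["salt_shaker","mug","steel_cup"]:
    for o in manip.outline_of("top",n)[:1]:
        print(n,o["p"],np.round(np.median(Q[o["pixels"]],0)))
E
```

```text
t 28.15 pos [468.3 231.1 420.3] R [[0.996, 0.087, 0.001], [0.087, -0.996, 0.001], [0.001, -0.0, -1.0]] q [ 0.356 -0.172  1.915  0.     1.398  1.839] F [-1.2 -0.2  0.5] w 0.5010868491155636 0.0
outer edge x(y) [-9.83562760e-02  6.70668167e+02] [[70.0, 664.0], [118.0, 659.0], [166.0, 654.0], [286.0, 643.0]]
salt_shaker 0.47 [ 461. -223.   80.]
mug 0.71 [534. 513.  37.]
steel_cup 0.78 [649. 441.  51.]
```

View pics/top1.png

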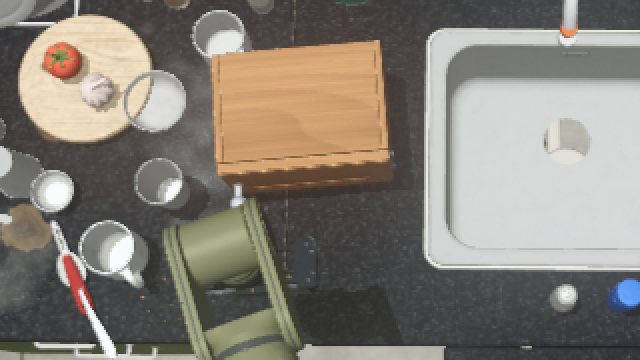

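View pics/w6.png

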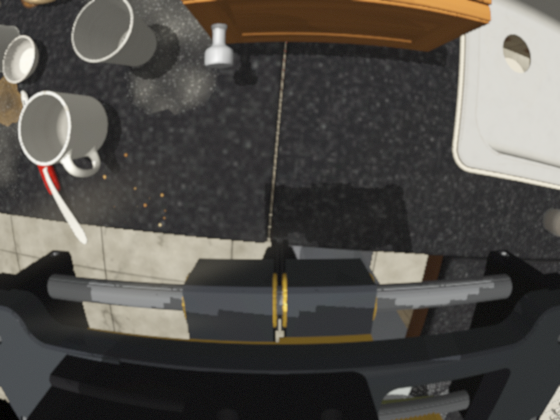

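The door is shut flush: its outer edge runs about 17 mm in front of, and parallel to, the cupboard front. The knob is at (50,218) in the wrist view. The shaker, mug and steel cup are where they started.

```bash
python3 -c "
from rig import manip
print(manip.hand_in())"
```

```text
the job is handed in; nothing more can be done
None
```

Both jars (yellow lid in the middle clip, red lid in the last) are snapped home on the ledge, the door is pushed shut, and the job was handed in at about 28 s with the shaker, mug and cup where they started; no verdict was returned.

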